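Third hand for the monitor cradle

ROBOT

A 6-joint arm with a two-finger parallel gripper is mounted at the origin on the work surface. World frame = base frame: x ahead of the robot, y to its left, z up, the work surface at z = 0. Lengths are in m, angles in degrees, forces in N, time in s.
With the tool pointing down it reaches from about 0.35 to 0.875 m from the base axis. Payload 4.2 kg.
Tool frame: the origin (TCP) lies on the mounting face of the last link; the fingertips stand 182 mm ahead of it and the grasp point (between the pads) lies 164 mm ahead of it (r.tcp_to_grasp is the distance from the TCP to the grasp point, in m); z points along the fingers, y is the line along which they close (so a half turn about z gives the same grasp; the last joint's range is limited). The gripper opens to 87 mm and grips with 3 to 60 N. Pads are 19 mm wide; open, the fingers measure 117 mm over their backs; the gripper's body (75 mm by 190 mm) begins 51 mm behind the grasp point.
Start: joints at [-61.444, 22.042, 0.453, 0, -68.411, -14.817], TCP at [0.148, -0.607, 0.405] pointing down, gripper open.
Joint ranges: [-179.83, 179.83], [-69.29, 118.12], [-61.27, 80.66], [-181.25, 117.63], [-171.15, -9.14], [-177.46, 177.46]. Speed limits (degrees/s): [159.86, 159.86, 180, 180, 180, 180].

INTERFACE

Orientations are given as a 3x3 rotation matrix whose columns are the frame's x, y, z axes.
In Python, from station import sense, eyes, r gives the robot as it stands.
- The arm moves only by the tool jog_arm, never from a script. Its argument "increments" is a list of rows, each a list of 4 numbers: the shift along the tool's x, y, z normalised to -1 to 1, where 1 is 0.02 m, then the turn about the tool's z normalised to -1 to 1, where 1 is 0.08 rad. A call has 1 to 10 rows; each row shifts and turns the commanded pose from where the row before left it, along the tool's axes as they then stand; what a row does not reach is not made up. A row lasts 1/10 s, in which the tool goes at most 50 mm and 8.59 degrees, less where a joint would pass 70% of its speed; a pose out of reach is approached as far as the arm can. A call with a number of a shift or a turn outside -1 to 1 is refused whole. A call with a gripper value outside its range is refused whole. "grip" is the finger opening in mm, from 0 to 87, set as the call begins (left out, the last holds). The fingers move at their own pace and stop on an object; the grip force is fixed at half the most. Time passes only in rows, so rows that do not move let the fingers close. It gives the time, the measured TCP pose, the force, the opening and the grip force at its end, in the units of the state.
- sense(): the state, without advancing time (a new reading comes with each control period).
- eyes.capture(name): name is "scene" or "top" or "wrist"; returns the picture (400x640x3 uint8, blue, green, red); there is no depth.
- eyes.get_calibration(name): a dict with "camera_matrix" (3x3 intrinsics, pixels), "R" (3x3) and "t" (3): a world point X has camera coordinates R X + t; the wrist camera has in their place "T_tool_cam" (4x4, takes a point from camera to tool coordinates, whose origin is the TCP and whose axes are the flange's). Camera axes: x right, y down, z forward; pixel columns grow to the right and rows downward; lengths in m; the calibration is good to about 2 mm. A picture is of the moment at which its call begins: read the wrist's pose just before it. get_calibration takes no time and is no camera call.
- r.finish_job(): hands the job in; it is judged then, once.
Trained networks look in the newest picture that a camera, given by its name, has taken for a name from the list of things; names that differ only in an ending like _2 or _b are one class to them, and where a whole thing is asked for, a point or a joint stands for the part that bears it (a point fixed in the world has none). Each returns a list of dicts, best first, with "conf" (0 to 1); they miss things now and then, are a little off and sometimes report something else, mostly with a low value. They report only what shows in the picture. A call takes as long as a camera call.
- eyes.spot_in(camera, name): "centre" ([x, y, z] in m, in world coordinates, good to about 4 mm: the middle of the surface that is visible of it).
- eyes.outline_of(camera, name): "mask" (400x640 bool, what is visible of it).
The state is a dict: "time_s": time; "joints": joint angles; "joint_velocities": joint speeds; "effort": joint torques, N m; "tcp_pos": TCP position; "ee_rot": TCP orientation; "wrist_force": force on the tool from outside, world axes, zero at the start; "moment": the same for the moment, N m; "gripper_width": opening from 0.0 (shut) to 1.0 (fully open); "gripper_force": force on a finger pad.
Only numpy, scipy, OpenCV 4.12 (cv2) and the standard library are available. Lean on these libraries where they do the work, as an engineer would, in place of code of your own. Each camera call takes 0.05 s, during which the arm holds its last target. There are 200 camera calls.

TASK

Fold both top flaps of the small carton back past upright, lift the white plastic monitor cradle out, and hold it for me against the near end panel of the pine book rack: back plate flat on the panel, pocket mouth up and level, centred across the panel's width, top edge level with the panel's top edge. Bring it up without ramming it and keep a steady push of about 10 N (5 to 15 N) so that I can drive the two screws; finish while still gripping and pressing it there, and leave the things in the trays alone.

Things in the scene. Friction and masses are not known exactly. Their poses are not given: they have to be found in the camera images.
- carton: Brown cardboard carton, fixed, open-topped, 184 (x) x 132 (y) x 80 mm high outside, walls and floor 4 mm. Origin: centre of its underside, on the dresser top; z up. Its two end flaps (+x, -x) already hang down outside, sticking out 16 mm; the two long flaps on its +y and -y sides still stand half up over the contents.
- flap_left (a joint): Angle (rad) of the long flap on the carton's +y side, a 182 x 62 x 4 mm cardboard sheet hinged along x on the rim: 0 = closed flat over the carton, 1.57 = upright, larger = folded out to +y, stop at 2.9. Starts at 0.85 to 1.15. The stiff crease stays where it is left; about 0.5 N at the free edge swings it.
- flap_right (a joint): The same for the long flap on the carton's -y side; larger = folded outwards to -y.
- flap_left_hinge (a point): Middle of the left flap's hinge line, at carton x 0, y +64 mm, z 80 mm (rim height). Axes as the carton's.
- flap_right_hinge (a point): Middle of the right flap's hinge line, at carton x 0, y -64 mm, z 80 mm. Axes as the carton's.
- cradle: White plastic wall cradle for a handset, about 0.11 kg, upright and loose on the carton's floor. Back plate 124 (x) x 6 (y) x 70 mm (z), its back face in the plane y = 0 looking to +y, a screw hole in each ear at x = +-52, z = 35 mm; pocket in front, to -y. Origin: middle of the back face's bottom edge; z up. In the carton its axes agree with the carton's within 0.15 rad.
- cradle_top (a point): Middle of the top edge of the cradle's back face: 70 mm above the cradle's origin; axes as the cradle's.
- rack: Pine book rack with books, fixed. Its near end panel is an upright board 150 (x) x 18 (y) x 130 mm high; outer face in the plane y = 0, looking to -y. The rest lies behind it, to y = +300 mm, nothing higher than 130 mm. Origin: middle of the outer face's bottom edge, on the dresser top; z up. The cradle's +y goes to the rack's +y.
- panel_top (a point): Middle of the top edge of the near end panel's outer face, 130 mm above the dresser top; axes as the rack's. The cradle's point cradle_top belongs here.
- duck: Yellow plastic duck, 64 mm across, 75 mm high, in a white tray (28 mm high, 120 x 230 mm) at the far right; leave alone. Origin: centre of its underside.
- bottle: Stainless steel bottle, 64 mm across, 190 mm high, in the same tray; leave alone. Origin: centre of its underside.
- cup: White ceramic cup, 76 mm across, 85 mm high, in a white tray (28 mm high, 120 x 200 mm) at the far middle; leave alone. Origin: centre of its underside.
- parent_unit: White baby-monitor handset, 92 x 42 x 24 mm, lying in the tray with the cup; leave alone. Origin: centre of its underside.
- cradle_grip (a point): A point within the cradle's open-topped pocket, at x 0, y -24, z 42 mm from the cradle's origin, axes as the cradle's. The pocket is 50 mm wide (x) over two flat upright cheeks, each 4 mm thick, from y = -6 to -40 mm and z = 0 to 60 mm; front wall 42 mm high.

How it is judged (in metres and radians):
On the way, in this order (a step that is already met when the one before it is completed fails the run):
1. both long flaps are folded back past upright (more than 1.7 rad) (value of joint each of flap_left, flap_right above 1.7 rad), for 0.2 s.
2. the cradle is lifted out of the carton in the fingers, its foot above the rim (height (world z) of cradle above 0.085 m and contact force between the fingers and cradle above 2 N), for 0.1 s.
3. the cradle is pressed on the end panel with 5 to 15 N for a second (contact force between cradle and rack between 5 and 15 N), for 1 s.
At the end, for the whole second after the job is handed in: Still gripped and carried by the fingers, the cradle rests pressed on the rack's end panel with 5 to 15 N: back flat (3 mm, 0.05 rad), upright (0.06 rad), centred and top level with the panel's top within 6 mm; both flaps still beyond 1.7 rad (all of step 1 and all of step 3 and contact force between the fingers and cradle above 2 N and x of cradle_top in the frame of panel_top between -0.006 and 0.006 m and z of cradle_top in the frame of panel_top between -0.006 and 0.006 m and y of cradle_top in the frame of panel_top between -0.003 and 0.003 m and angle between the y axis of cradle and the y axis of rack, either way round below 0.05 rad and angle between cradle's own z axis and vertical below 0.06 rad and linear speed of cradle below 0.01 m/s and contact force between cradle and dresser below 0.1 N and contact force between cradle and carton below 0.1 N); the arm keeps its last pose, push and grip.
It fails at once if the cradle is rammed against the rack (over 45 N) (contact force between cradle and rack above 45 N).
It fails at once if something in the trays is disturbed (moved over 30 mm) (distance of any of duck, bottle, cup, parent_unit from where it was at the start of the episode above 0.03 m).
It also fails if it takes over 54 s, if anything falls off the work surface, if the arm or the gripper's body presses on something with over 40 N, if the wrist force passes 120 N, or if a joint passes its speed limit or range.

## Working session

There is one attempt and no reset: what is moved stays moved. The work goes in short steps, Python scripts to look and compute and a tool call to move; the robot and the scene stay as the last step left them, time stands still between calls to the robot, and variables do not carry over. Pictures are saved under pics/ and viewed, at most 10 in all, crops included, and the job is handed in when it is done.

Besides the shell and the picture viewer there is one more tool, called after "Emit:" as a command line: name --pt "numbers of a row" for each row, then --argument value for the rest. jog_arm: Moves the arm, as the interface text tells. Its arguments: {"type":"object","properties":{"increments":{"type":"array"},"grip":{"type":"number"}},"required":["increments"]}

```bash
mkdir -p pics; python3 - <<'E'
from station import sense, eyes, r
import cv2,numpy as np
s=sense();print(s['time_s'],s['tcp_pos'],np.round(s['ee_rot'],3).tolist(),r.tcp_to_grasp,s['wrist_force'])
for c in ['scene','top']:
    im=eyes.capture(c);cv2.imwrite(f'pics/{c}0.png',im)
    k=eyes.get_calibration(c);print(c,np.round(k['camera_matrix'],1).tolist(),np.round(k['R'],3).tolist(),np.round(k['t'],3).tolist())
    for n in ['carton','cradle','flap_left','flap_right','rack','cup','duck','bottle','parent_unit']:
        print(n,[(np.round(d['centre'],3).tolist(),round(d['conf'],2)) for d in eyes.spot_in(c,n)[:2]])
E
```

```text
0.0 [ 0.14844168 -0.60689353  0.40366355] [[-0.971, -0.237, -0.001], [-0.237, 0.971, 0.002], [0.0, 0.002, -1.0]] 0.1635 [-0.01103923  0.14754808  0.67283948]
scene [[436.4, 0.0, 316.6], [0.0, 436.4, 200.1], [0.0, 0.0, 1.0]] [[0.658, 0.753, 0.017], [0.583, -0.494, -0.646], [-0.478, 0.435, -0.764]] [-0.313, -0.331, 1.338]
carton [([0.551, -0.228, 0.067], 0.55)]
cradle [([0.557, -0.202, 0.052], 0.83)]
flap_left [([0.554, -0.163, 0.12], 0.92), ([0.553, -0.225, 0.066], 0.39)]
flap_right [([0.527, -0.259, 0.11], 0.93)]
rack [([0.549, -0.225, 0.063], 0.63), ([0.539, 0.237, 0.097], 0.6)]
cup [([0.752, 0.095, 0.064], 0.91), ([0.554, -0.203, 0.054], 0.24)]
duck [([0.756, -0.146, 0.042], 0.97)]
bottle [([0.761, -0.24, 0.125], 0.87)]
parent_unit [([0.748, 0.004, 0.024], 0.62)]
top [[372.1, 0.0, 320.9], [0.0, 372.1, 198.5], [0.0, 0.0, 1.0]] [[-0.007, -1.0, -0.018], [-0.993, 0.009, -0.117], [0.117, 0.017, -0.993]] [-0.077, 0.622, 0.688]
carton [([0.524, -0.214, 0.08], 0.77)]
cradle [([0.534, -0.199, 0.045], 0.58)]
flap_left [([0.536, -0.156, 0.115], 0.75), ([0.74, -0.216, 0.127], 0.61)]
flap_right [([0.517, -0.253, 0.119], 0.86), ([0.522, -0.216, 0.079], 0.73)]
rack [([0.505, 0.263, 0.117], 0.59)]
cup [([0.751, 0.106, 0.055], 0.66), ([0.535, -0.157, 0.112], 0.3)]
duck [([0.746, -0.131, 0.046], 0.57)]
bottle [([0.739, -0.218, 0.132], 0.83)]
parent_unit [([0.739, 0.016, 0.026], 0.66)]
```

View pics/top0.png

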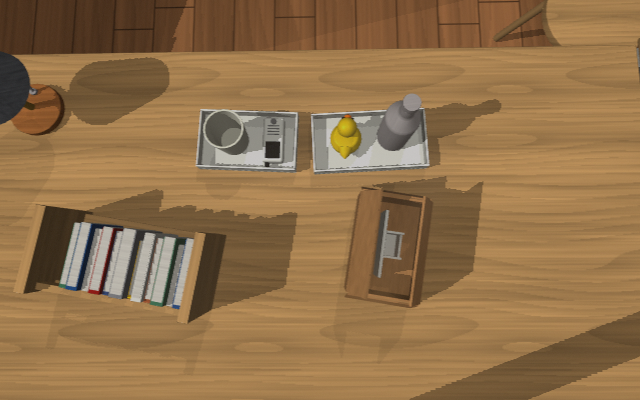

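View pics/scene0.png

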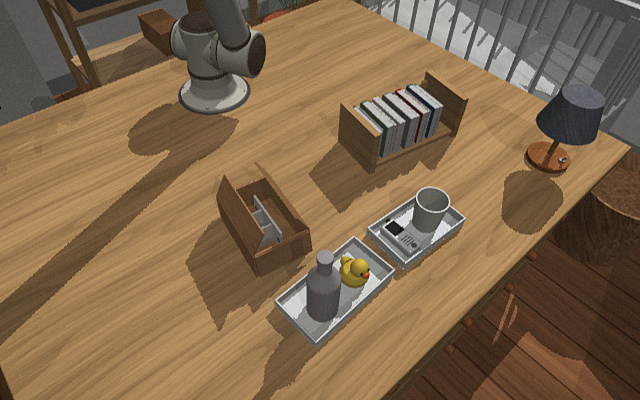

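```bash
python3 - <<'E'
import cv2,numpy as np
t=cv2.imread('pics/top0.png')
a=cv2.resize(t[180:315,335:445],None,fx=4,fy=4,interpolation=cv2.INTER_CUBIC)
b=cv2.resize(t[195:330,160:240],None,fx=4,fy=4,interpolation=cv2.INTER_CUBIC)
cv2.imwrite('pics/c1.png',np.hstack([a,b]))
s=cv2.imread('pics/scene0.png')
a=cv2.resize(s[155:280,205:320],None,fx=3.4,fy=3.4,interpolation=cv2.INTER_CUBIC)
b=cv2.resize(s[70:195,330:440],None,fx=3.4,fy=3.4,interpolation=cv2.INTER_CUBIC)
cv2.imwrite('pics/c2.png',np.hstack([a,b]))
print(a.shape)
E
```

```text
(425, 391, 3)
```

View pics/c1.png

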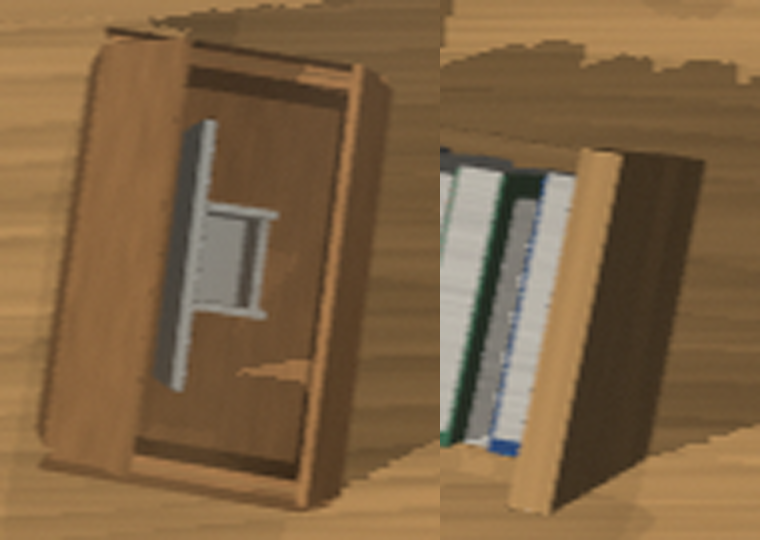

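View pics/c2.png

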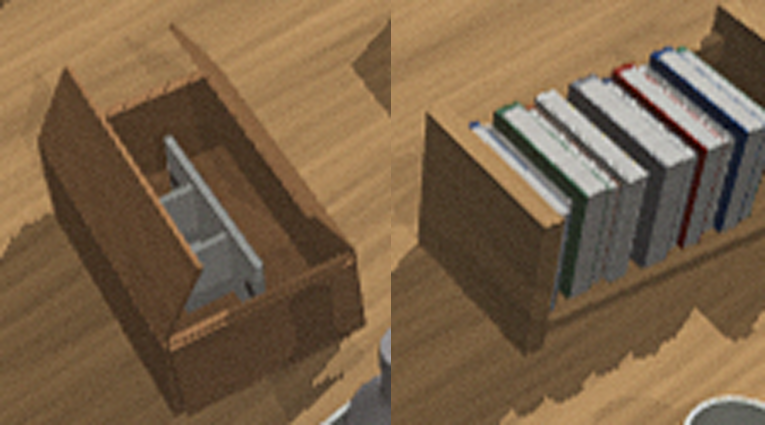

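```bash
cat > h.py <<'E'
import numpy as np
from scipy.optimize import least_squares
from station import eyes
K={c:eyes.get_calibration(c) for c in ('top','scene')}
def proj(c,X):
    k=K[c];p=(k['R']@np.asarray(X,float).T).T+k['t'];q=p@k['camera_matrix'].T;return q[:,:2]/q[:,2:]
T=lambda u,v:(334.6+u/4,179.6+v/4)
TR=lambda u,v:(159.6+(u-440)/4,194.6+v/4)
S=lambda u,v:(204.6+u/3.4,154.6+v/3.4)
SR=lambda u,v:(329.6+(u-391)/3.4,69.6+v/3.4)
def fit(obs,model,p0):
    def f(p):
        return np.concatenate([(proj(c,[model(p,*n)])[0]-px) for n,c,px in obs])
    s=least_squares(f,p0,loss='soft_l1');return s.x,f(s.x).reshape(-1,2)
def place(p,l):
    c,s=np.cos(p[2]),np.sin(p[2]);return [p[0]+c*l[0]-s*l[1],p[1]+s*l[0]+c*l[1],l[2]]
E
python3 - <<'E'
from h import *
np.set_printoptions(precision=3,suppress=True)
def carton(p,kind,sx):
    a=.091
    if kind=='Lf':  l=(sx*a,.064-.062*np.cos(p[3]),.08+.062*np.sin(p[3]))
    if kind=='Rf':  l=(sx*a,-.064+.062*np.cos(p[4]),.08+.062*np.sin(p[4]))
    if kind=='Lh': l=(sx*a,.064,.08)
    if kind=='Rh': l=(sx*a,-.064,.08)
    if kind=='Rb': l=(sx*.092,-.066,0.)
    return place(p,l)
o=[(('Lf',1),'top',T(187,40)),(('Lf',-1),'top',T(131,475)),(('Rf',1),'top',T(353,65)),(('Rf',-1),'top',T(302,507)),
(('Rh',1),'top',T(390,85)),(('Lh',1),'top',T(103,47)),(('Lh',-1),'top',T(42,440)),
(('Rf',-1),'scene',S(68,68)),(('Rf',1),'scene',S(202,268)),(('Rh',1),'scene',S(170,338)),(('Rh',-1),'scene',S(39,145)),
(('Lf',-1),'scene',S(172,25)),(('Lh',1),'scene',S(353,253)),(('Rb',1),'scene',S(178,412))]
p,e=fit(o,carton,[.53,-.21,-.1,1,1]);print('carton',p);print(e)
pl=lambda p,x,y,z:place(p,(x,y,z))
o=[((.062,0,.074),'top',T(204,121)),((-.062,0,.074),'top',T(171,387)),((.062,-.006,.074),'top',T(215,121)),((-.062,-.006,.074),'top',T(181,390)),
((-.062,-.006,.074),'scene',S(164,140)),((-.062,0,.074),'scene',S(172,137)),((.062,0,.074),'scene',S(263,262)),((.062,-.006,.074),'scene',S(257,268)),((.029,-.040,.064),'top',T(278,214)),((-.029,-.040,.064),'top',T(266,319))]
p,e=fit(o,pl,[.53,-.2,-.1]);print('cradle',p);print(e)
o=[((.075,0,.13),'top',TR(622,153)),((-.075,0,.13),'top',TR(552,513)),((.075,0,0),'top',TR(705,160)),((-.075,0,0),'top',TR(652,457)),
((.075,.018,.13),'top',TR(582,150)),((-.075,.018,.13),'top',TR(511,509)),
((-.075,0,.13),'scene',SR(427,112)),((.075,0,.13),'scene',SR(548,228)),((-.075,0,0),'scene',SR(420,248)),((.075,0,0),'scene',SR(527,352))]
p,e=fit(o,pl,[.5,.2,-.1]);print('rack',p);print(e)
for c in K:
  for v in ['top','scene']:
    o2=[q for q in o if q[1]==v]
  pass
for v in ['top','scene']:
    p,e=fit([q for q in o if q[1]==v],pl,[.5,.2,-.1]);print(v,p,abs(e).max())
E
```

```text
carton [ 0.529 -0.204 -0.161  1.062  1.118]
[[-0.053 -0.068]
 [-1.178  0.93 ]
 [ 0.698 -0.127]
 [-0.336  0.08 ]
 [-1.518  0.928]
 [ 0.248 -0.119]
 [ 0.987  2.301]
 [ 0.107 -0.053]
 [ 0.348  0.626]
 [-0.351  2.326]
 [ 0.92  -0.651]
 [-0.583  1.039]
 [ 1.076  0.294]
 [ 0.134  1.998]]
cradle [ 0.535 -0.191 -0.149]
[[-0.096 -0.666]
 [-0.262  1.111]
 [ 0.42  -0.209]
 [ 0.57   0.848]
 [-0.093 -0.178]
 [-0.046 -0.365]
 [ 0.759  1.096]
 [ 0.013  0.57 ]
 [-0.002 -2.745]
 [-0.687  2.567]]
rack [ 0.481  0.124 -0.161]
[[-0.103 -0.2  ]
 [ 0.087  0.775]
 [ 0.107 -0.313]
 [-0.443  0.529]
 [-0.554 -1.096]
 [-0.386 -0.01 ]
 [-0.332  0.689]
 [-0.251  0.769]
 [-1.002 -0.875]
 [-0.157  2.49 ]]
top [ 0.481  0.124 -0.162] 1.0622042366130984
scene [ 0.479  0.127 -0.162] 1.6388452422025637
```

Emit:
jog_arm --pt "-0.97 0.627 0 0" --pt "-0.97 0.627 0 0" --pt "-0.97 0.627 0 0" --pt "-0.97 0.627 0 0" --pt "-0.97 0.627 0 0" --pt "-0.97 0.627 0 0" --pt "-0.97 0.627 0 0" --pt "-0.97 0.627 0 0" --pt "-0.97 0.627 0 0" --pt "-0.97 0.627 0 0" --grip 0

```text
time_s: 2.0
tcp_pos: [0.3077, -0.4384, 0.4049]
ee_rot: [[-0.971, -0.237, 0.0], [-0.237, 0.971, -0.0], [-0.0, -0.0, -1.0]]
wrist_force: [-0.1, -0.0, -0.0]
gripper_width: 0.174
gripper_force: 0.0
```

Emit:
jog_arm --pt "-0.97 0.627 0 0" --pt "-0.97 0.627 0 0" --pt "-0.97 0.627 0 0" --pt "-0.97 0.627 0 0" --pt "-0.97 0.627 0 0" --pt "-0.97 0.627 0 0" --pt "-0.97 0.627 0 0" --pt "-0.97 0.627 0 0" --pt "-0.97 0.627 0 0" --pt "-0.97 0.627 0 0"

```text
time_s: 3.0
tcp_pos: [0.4663, -0.2705, 0.4049]
ee_rot: [[-0.971, -0.238, 0.0], [-0.238, 0.971, -0.0], [-0.0, -0.0, -1.0]]
wrist_force: [0.6, -0.1, 0.0]
gripper_width: 0.002
gripper_force: 0.0
```

Emit:
jog_arm --pt "-0.97 0.627 0 0" --pt "-0.97 0.627 0 0" --pt "-0.97 0.627 0 0" --pt "-0.97 0.627 0 0" --pt "0 0 0 -0.98" --pt "0 0 0 -0.98" --pt "0 0 0 -0.98" --pt "0 0 0 -0.98" --pt "0 0 0 -0.98" --pt "0 0 0 -0.98"

```text
time_s: 4.0
tcp_pos: [0.5293, -0.2041, 0.4048]
ee_rot: [[-0.756, -0.655, 0.0], [-0.655, 0.756, -0.0], [-0.0, -0.0, -1.0]]
wrist_force: [-0.3, 0.6, -0.1]
gripper_width: 0.005
gripper_force: 0.0
```

Emit:
jog_arm --pt "0 0 0 -0.98" --pt "0 0 0 -0.98" --pt "0 0 0 -0.98" --pt "0 0 0 -0.98" --pt "0 0 0 -0.98" --pt "0 0 0 -0.98" --pt "0 0 0 -0.98" --pt "0 0 0 -0.98" --pt "0 0 0 -0.98" --pt "0 0 0 0"

```text
time_s: 5.0
tcp_pos: [0.5292, -0.2042, 0.4048]
ee_rot: [[-0.154, -0.988, 0.0], [-0.988, 0.154, -0.0], [-0.0, -0.0, -1.0]]
wrist_force: [0.8, -0.1, 0.1]
gripper_width: 0.008
gripper_force: 0.0
```

```bash
cat >> h.py <<'E'
CAR=(.529,-.204,-.161);CRA=(.535,-.191,-.149);RACK=(.481,.124,-.161)
def rel(p,X):
    c,s=np.cos(p[2]),np.sin(p[2]);d=np.array(X[:2])-p[:2];return np.array([c*d[0]+s*d[1],-s*d[0]+c*d[1],X[2]])
def report(G=None,yaw=None):
    """tool pose; tool-axis steps (units) that bring the grasp point to world G with tool x = -y of frame yaw"""
    from station import sense
    np.set_printoptions(precision=4,suppress=True)
    s=sense();R=np.array(s['ee_rot']);g=np.array(s['tcp_pos'])+R[:,2]*.1635
    print('t',s['time_s'],'grasp',g,'carton',rel(CAR,g),'yaw_x',np.arctan2(R[1,0],R[0,0]),'tilt',R[:2,2],'F',np.array(s['wrist_force']),'w',s['gripper_width'],'gf',s['gripper_force'],'j',np.round(s['joints'],1))
    if G is not None: print('units',R.T@(np.array(G)-g)/.02)
    if yaw is not None:
        w=yaw-np.pi/2-np.arctan2(R[1,0],R[0,0]);print('turn units',-((w+np.pi)%(2*np.pi)-np.pi)/.08)
    return s
E
python3 -c "
from h import *
report(place(CAR,(0,0,.1185)),CAR[2])"
```

```text
t 5.0 grasp [ 0.5293 -0.2042  0.2413] carton [ 0.0003 -0.0001  0.2413] yaw_x -1.7258958073701238 tilt [ 0.0002 -0.    ] F [ 0.7797 -0.0962  0.0636] w 0.00809766555865899 gf 0.0 j [ -4.7  16.4  -7.8   0.  -65.7  -4.2]
units [-0.0057  0.0158  6.1417]
turn units 0.07375649280966234
```

Emit:
jog_arm --pt "0 0 1 0" --pt "0 0 1 0" --pt "0 0 1 0" --pt "0 0 1 0" --pt "0 0 1 0" --pt "0 0 1 0" --pt "0 0 0.1 0" --pt "-0.4 0 0 0" --pt "-0.4 0 0 0" --pt "-0.4 0 0 0"

```text
time_s: 6.0
tcp_pos: [0.5335, -0.1797, 0.2841]
ee_rot: [[-0.154, -0.988, 0.003], [-0.988, 0.154, -0.0], [0.0, -0.003, -1.0]]
wrist_force: [-0.1, -0.9, 0.6]
gripper_width: 0.003
gripper_force: 0.5
```

Emit:
jog_arm --pt "-0.4 0 0 0" --pt "-0.4 0 0 0" --pt "-0.4 0 0 0" --pt "-0.4 0 0 0" --pt "-0.4 0 0 0" --pt "-0.4 0 0 0" --pt "-0.4 0 0 0" --pt "-0.4 0 0 0" --pt "0 0 0 0" --pt "0.6 0 0 0"

```text
time_s: 7.0
tcp_pos: [0.5413, -0.1283, 0.2827]
ee_rot: [[-0.152, -0.988, 0.0], [-0.988, 0.152, 0.0], [-0.0, -0.0, -1.0]]
wrist_force: [0.2, 0.3, -0.1]
gripper_width: 0.006
gripper_force: 0.0
```

Emit:
jog_arm --pt "0.7 0 0 0" --pt "0.7 0 0 0" --pt "0.7 0 0 0" --pt "0.7 0 0 0" --pt "0.7 0 0 0" --pt "0.4 0 0 0" --pt "0.4 0 0 0" --pt "0.4 0 0 0" --pt "0.4 0 0 0" --pt "0.4 0 0 0"

```text
time_s: 8.0
tcp_pos: [0.5241, -0.2381, 0.2829]
ee_rot: [[-0.154, -0.988, 0.0], [-0.988, 0.154, 0.0], [-0.0, -0.0, -1.0]]
wrist_force: [-0.5, 1.8, 0.7]
gripper_width: 0.006
gripper_force: 0.4
```

Emit:
jog_arm --pt "0.4 0 0 0" --pt "0.4 0 0 0" --pt "0.4 0 0 0" --pt "0.4 0 0 0" --pt "0.4 0 0 0" --pt "0.4 0 0 0" --pt "0 0 0 0" --pt "-0.8 0 0 0" --pt "-0.8 0 0 0" --pt "-0.8 0 0 0"

```text
time_s: 9.0
tcp_pos: [0.5241, -0.2361, 0.2828]
ee_rot: [[-0.154, -0.988, -0.0], [-0.988, 0.154, 0.0], [-0.0, 0.0, -1.0]]
wrist_force: [-0.4, 0.1, 0.6]
gripper_width: 0.006
gripper_force: 0.0
```

Emit:
jog_arm --pt "-0.8 0 -1 0" --pt "-0.8 0 -1 0" --pt "0 0 -1 0" --pt "0 0 -1 0" --pt "0 0 -1 0" --pt "0 0 -1 0" --pt "0 0 0 0" --pt "0 0 0 0" --grip 87

```text
time_s: 9.8
tcp_pos: [0.5289, -0.2049, 0.4027]
ee_rot: [[-0.153, -0.988, 0.001], [-0.988, 0.153, 0.0], [-0.001, -0.0, -1.0]]
wrist_force: [0.1, -0.3, -0.5]
gripper_width: 0.65
gripper_force: 0.0
```

```bash
python3 - <<'E'
from h import *
import cv2
report(place(CRA,(0,-.024,.2)),CRA[2])
w=eyes.capture('wrist');t=eyes.capture('scene')
cv2.imwrite('pics/w1.png',np.vstack([cv2.resize(w,(480,300)),cv2.resize(t,(480,300))]))
k=eyes.get_calibration('wrist');print(k['camera_matrix'].tolist(),k['T_tool_cam'].tolist())
cv2.imwrite('pics/w1raw.png',w)
E
```

```text
t 9.8 grasp [ 0.529  -0.2048  0.2392] carton [ 0.0001 -0.0008  0.2392] yaw_x -1.724558613132603 tilt [0.0005 0.0005] F [ 0.1186 -0.303  -0.5038] w 0.6495057308278006 gf 0.0 j [ -4.8  16.5  -8.   -0.  -65.4  -4. ]
units [ 0.4709 -0.1971  1.9622]
turn units -0.05952857922132959
[[278.06762997441695, 0.0, 320.98990985571294], [0.0, 278.06762997441695, 195.93584960674667], [0.0, 0.0, 1.0]] [[0.0003204429278591925, -0.959583667564103, -0.2814233150621231, 0.07706827557832507], [0.9999998029353165, 0.0004594201534788962, -0.0004278579800339517, 0.00041675298109444814], [0.0005398570722759149, -0.2814231224994626, 0.9595836256819903, 0.018848636048479916], [0.0, 0.0, 0.0, 1.0]]
```

View pics/w1.png

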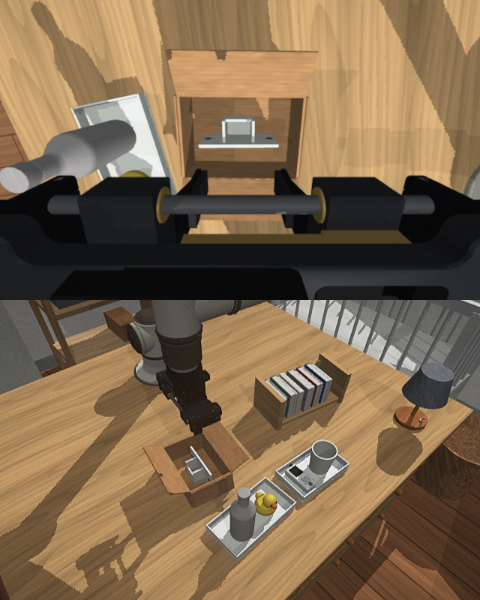

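```bash
python3 - <<'E'
import cv2,numpy as np
w=cv2.imread('pics/w1raw.png')
cv2.imwrite('pics/w2.png',cv2.resize(w[145:215,250:390],None,fx=5,fy=5,interpolation=cv2.INTER_CUBIC))
E
```

```text
(no output)
```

View pics/w2.png

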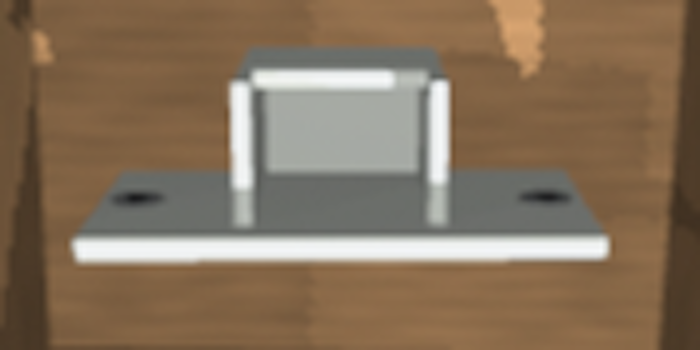

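```bash
python3 - <<'E'
from h import *
import h
from station import sense
s=sense();k=eyes.get_calibration('wrist')
W=np.eye(4);W[:3,:3]=s['ee_rot'];W[:3,3]=s['tcp_pos']
M=np.linalg.inv(W@np.array(k['T_tool_cam']))
h.K['wrist']=dict(R=M[:3,:3],t=M[:3,3],camera_matrix=np.array(k['camera_matrix']))
P=lambda u,v:(249.6+u/5,144.6+v/5)
pl=lambda p,x,y,z:place(p,(x,y,z))
o=[((.062,-.006,.074),'wrist',P(73,240)),((-.062,-.006,.074),'wrist',P(609,236)),((.062,0,.074),'wrist',P(76,263)),((-.062,0,.074),'wrist',P(607,260)),
((.025,-.04,.064),'wrist',P(230,80)),((-.025,-.04,.064),'wrist',P(450,80))]
np.set_printoptions(precision=4,suppress=True)
p,e=fit(o,pl,[.535,-.19,-.15]);print(p);print(e)
h.report(place(p,(0,-.024,.2)),p[2])
E
```

```text
[ 0.5336 -0.1912 -0.148 ]
[[-0.2023 -0.4292]
 [ 0.2276 -0.2967]
 [-0.4721 -0.0388]
 [ 0.3927 -0.1027]
 [ 0.3228  0.612 ]
 [-0.28    0.3425]]
t 9.9 grasp [ 0.5284 -0.2052  0.2381] carton [-0.0004 -0.0013  0.2381] yaw_x -1.7250920125182427 tilt [-0.0021  0.0007] F [-0.5031 -0.5607 -0.0014] w 0.7420620285744249 gf 0.0 j [ -4.9  16.6  -8.1  -0.  -65.5  -4. ]
units [ 0.4699 -0.1609  1.9038]
turn units -0.07865336249578414
```

Emit:
jog_arm --pt "0.47 -0.16 0 -0.08" --pt "0 0 1 0" --pt "0 0 1 0" --pt "0 0 1 0" --pt "0 0 1 0" --pt "0 0 1 0" --pt "0 0 0.8 0" --pt "0 0 0.5 0" --pt "0 0 0.5 0" --pt "0 0 0 0"

```text
time_s: 10.9
tcp_pos: [0.5303, -0.2161, 0.2653]
ee_rot: [[-0.148, -0.989, -0.003], [-0.989, 0.148, 0.001], [-0.0, 0.003, -1.0]]
wrist_force: [0.4, 0.5, 0.2]
gripper_width: 1.0
gripper_force: 0.0
```

```bash
sed -i 's/CRA=(.535,-.191,-.149)/CRA=(.5336,-.1912,-.148)/' h.py; python3 -c "
from h import *
report(place(CRA,(0,-.024,.046)),CRA[2])"
```

```text
t 10.9 grasp [ 0.5299 -0.216   0.1018] carton [ 0.0028 -0.0117  0.1018] yaw_x -1.7197870071888588 tilt [-0.0029  0.0005] F [0.4125 0.5489 0.1875] w 0.9997878908685215 gf 0.0 j [ -6.   24.9 -17.3  -0.  -48.   -2.6]
units [-0.0549 -0.0094  2.7875]
turn units -0.01238350492452911
```

Emit:
jog_arm --pt "0 0 0.7 0" --pt "0 0 0.7 0" --pt "0 0 0.7 0" --pt "0 0 0.69 0" --pt "0 0 0 0" --pt "0 0 0 0"

```text
time_s: 11.5
tcp_pos: [0.5311, -0.216, 0.2117]
ee_rot: [[-0.148, -0.989, 0.001], [-0.989, 0.148, -0.0], [0.0, -0.001, -1.0]]
wrist_force: [0.1, 0.2, 0.1]
gripper_width: 0.995
gripper_force: 0.0
```

```bash
python3 -c "
from h import *
report(place(CRA,(0,-.024,.046)),CRA[2])"
```

```text
t 11.5 grasp [ 0.5313 -0.2161  0.0482] carton [ 0.0042 -0.0116  0.0482] yaw_x -1.7189943352179686 tilt [ 0.001  -0.0004] F [0.0814 0.2388 0.1133] w 0.9949774215788707 gf 0.0 j [ -5.9  29.  -20.    0.  -40.9  -2.6]
units [-0.0493  0.0682  0.1078]
turn units -0.002475105288402002
```

Emit:
jog_arm --pt "-0.05 0.07 0.1 0" --pt "0 0 0 0" --pt "0 0 0 0" --pt "0 0 0 0" --pt "0 0 0 0" --pt "0 0 0 0" --pt "0 0 0 0" --pt "0 0 0 0" --pt "0 0 0 0" --pt "0 0 0 0" --grip 40

```text
time_s: 12.5
tcp_pos: [0.5296, -0.2148, 0.2091]
ee_rot: [[-0.148, -0.989, 0.001], [-0.989, 0.148, -0.0], [0.0, -0.001, -1.0]]
wrist_force: [0.1, 0.5, 2.1]
gripper_width: 0.574
gripper_force: 30.0
```

```bash
python3 -c "
from h import *
report(place(CRA,(0,-.024,.046)),CRA[2])"
```

```text
t 12.5 grasp [ 0.5297 -0.2148  0.0456] carton [ 0.0024 -0.0105  0.0456] yaw_x -1.7192692173433994 tilt [ 0.0006 -0.0002] F [0.0728 0.5043 2.1422] w 0.573632611322089 gf 29.999023615810074 j [ -5.8  29.1 -20.4   0.  -40.5  -2.7]
units [ 0.0048 -0.0199 -0.0185]
turn units -0.005911131856284335
```

Emit:
jog_arm --pt "0 0 -0.4 0" --pt "0 0 -0.8 0" --pt "0 0 -1 0" --pt "0 0 -1 0" --pt "0 0 -1 0" --pt "0 0 -1 0" --pt "0 0 -1 0" --pt "0 0 -0.6 0" --pt "0 0 0 0" --pt "0 0 0 0"

```text
time_s: 13.5
tcp_pos: [0.529, -0.2146, 0.3443]
ee_rot: [[-0.148, -0.989, -0.001], [-0.989, 0.148, 0.001], [-0.001, 0.001, -1.0]]
wrist_force: [-0.2, 0.2, -0.4]
gripper_width: 0.576
gripper_force: 30.0
```

```bash
python3 - <<'E'
from h import *
import cv2,h
s=report(place(RACK,(0,-.074,.1816)),RACK[2])
w=eyes.capture('wrist');t=eyes.capture('scene')
cv2.imwrite('pics/w3.png',np.vstack([cv2.resize(w[100:],(640,300)),cv2.resize(t[50:330,150:470],(343,300)).repeat(1,0) if 0 else cv2.copyMakeBorder(cv2.resize(t[50:330,150:470],(343,300)),0,0,0,297,0)]))
E
```

```text
t 13.5 grasp [ 0.5288 -0.2145  0.1808] carton [ 0.0015 -0.0104  0.1808] yaw_x -1.7198259922050967 tilt [-0.0012  0.0008] F [-0.1707  0.1813 -0.4253] w 0.5755476030664579 gf 29.997236484778114 j [ -5.8  19.7 -12.3  -0.  -58.   -2.7]
units [-12.682    4.9206  -0.0274]
turn units 0.14962918237250156
```

View pics/w3.png

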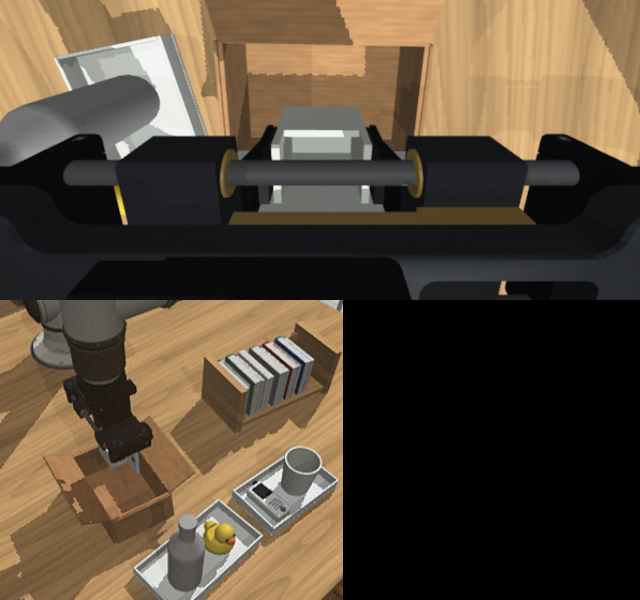

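Emit:
jog_arm --pt "-0.5 0.2 0 0.15" --pt "-0.97 0.375 0 0" --pt "-0.97 0.375 0 0" --pt "-0.97 0.375 0 0" --pt "-0.97 0.375 0 0" --pt "-0.97 0.375 0 0" --pt "-0.97 0.375 0 0" --pt "-0.97 0.375 0 0" --pt "-0.97 0.375 0 0" --pt "-0.97 0.375 0 0"

```text
time_s: 14.6
tcp_pos: [0.4878, -0.0203, 0.3439]
ee_rot: [[-0.16, -0.987, -0.002], [-0.987, 0.16, -0.001], [0.001, 0.002, -1.0]]
wrist_force: [0.9, 0.0, -1.0]
gripper_width: 0.569
gripper_force: 30.0
```

Emit:
jog_arm --pt "-0.97 0.375 0 0" --pt "-0.97 0.375 0 0" --pt "-0.97 0.375 0 0" --pt "-0.5 0.2 0.5 0" --pt "0 0 1 0" --pt "0 0 1 0" --pt "0 0 1 0" --pt "0 0 0.4 0" --pt "0 0 0 0" --pt "0 0 0 0"

```text
time_s: 15.6
tcp_pos: [0.4733, 0.0505, 0.2671]
ee_rot: [[-0.16, -0.987, 0.0], [-0.987, 0.16, -0.0], [0.0, -0.0, -1.0]]
wrist_force: [-0.0, -0.3, -0.8]
gripper_width: 0.569
gripper_force: 30.0
```

```bash
python3 - <<'E'
from h import *
import cv2,h
s=report(place(RACK,(0,-.034,.1016)),RACK[2])
t=eyes.capture('top');cv2.imwrite('pics/t4raw.png',t);u=eyes.capture('scene');cv2.imwrite('pics/s4raw.png',u)
a=cv2.resize(t[200:340,150:290],(560,560),interpolation=2)
cv2.imwrite('pics/t4.png',a)
E
```

```text
t 15.6 grasp [0.4734 0.0504 0.1036] carton [-0.0957  0.2422  0.1036] yaw_x -1.731289787697351 tilt [ 0.0003 -0.0002] F [-0.0062 -0.3211 -0.7742] w 0.5692642317283243 gf 29.997306679752 j [ 25.7  16.7 -30.6   0.  -42.6 -34.9]
units [-1.9926  0.2115  0.0995]
turn units 0.00633173871932291
```

View pics/t4.png

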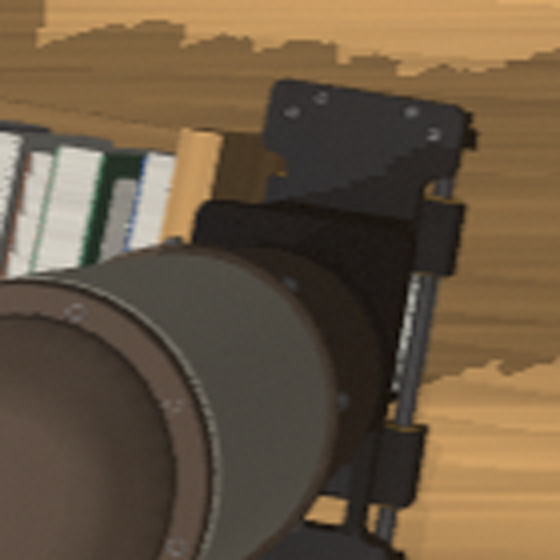

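Emit:
jog_arm --pt "-0.3 0.1 0.05 0" --pt "-0.4 0.11 0.05 0" --pt "-0.4 0 0 0" --pt "-0.4 0 0 0" --pt "-0.3 0 0 0" --pt "-0.2 0 0 0" --pt "-0.1 0 0 0" --pt "0 0 0 0" --pt "0 0 0 0"

```text
time_s: 16.6
tcp_pos: [0.4755, 0.0925, 0.2649]
ee_rot: [[-0.16, -0.987, -0.0], [-0.987, 0.16, -0.0], [0.0, 0.0, -1.0]]
wrist_force: [-0.3, 1.1, -1.1]
gripper_width: 0.569
gripper_force: 30.0
```

```bash
python3 - <<'E'
from h import *
import cv2
s=report(place(RACK,(0,-.024,.1016)),RACK[2])
u=eyes.capture('scene');cv2.imwrite('pics/s5.png',cv2.resize(u[60:200,300:440],(700,600)[:1]*0 or (600,600),interpolation=2))
E
```

```text
t 16.6 grasp [0.4754 0.0925 0.1014] carton [-0.1004  0.2841  0.1014] yaw_x -1.7315637288591783 tilt [-0.0003 -0.0001] F [-0.3469  1.0954 -1.1051] w 0.5687521303288424 gf 29.997226709820097 j [ 30.3  17.6 -29.6  -0.  -42.7 -39.5]
units [-0.4004 -0.0214 -0.0115]
turn units 0.002907474196478521
```

View pics/s5.png

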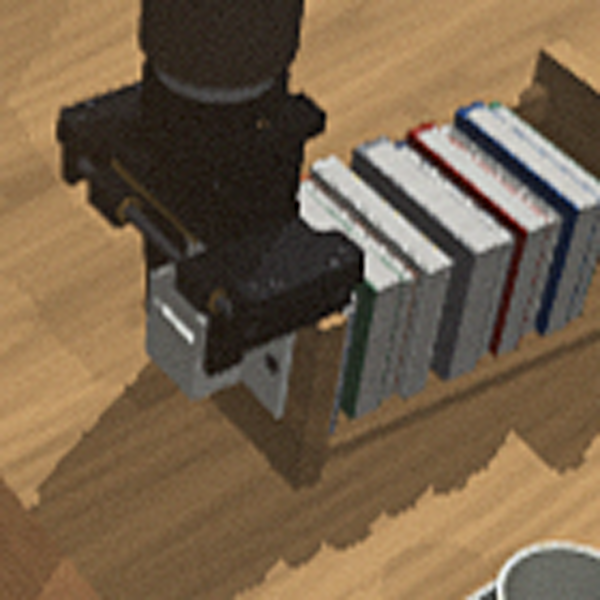

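Emit:
jog_arm --pt "-0.03 -0.02 0 0" --pt "-0.03 0 0 0" --pt "-0.03 0 0 0" --pt "-0.03 0 0 0" --pt "-0.03 0 0 0" --pt "-0.03 0 0 0" --pt "-0.03 0 0 0" --pt "-0.02 0 0 0" --pt "-0.02 0 0 0" --pt "0 0 0 0"

```text
time_s: 17.65
tcp_pos: [0.4768, 0.0975, 0.265]
ee_rot: [[-0.16, -0.987, 0.0], [-0.987, 0.16, 0.0], [-0.0, -0.0, -1.0]]
wrist_force: [-0.3, 0.9, -0.6]
gripper_width: 0.573
gripper_force: 30.0
```

Emit:
jog_arm --pt "-0.02 0 0 0" --pt "-0.02 0 0 0" --pt "-0.02 0 0 0" --pt "-0.02 0 0 0" --pt "0 0 0 0" --pt "0 0 0 0"

```text
time_s: 18.25
tcp_pos: [0.477, 0.0991, 0.265]
ee_rot: [[-0.16, -0.987, 0.0], [-0.987, 0.16, 0.0], [-0.0, -0.0, -1.0]]
wrist_force: [-0.2, 0.3, -1.2]
gripper_width: 0.569
gripper_force: 30.0
```

Emit:
jog_arm --pt "-0.02 0 0 0" --pt "-0.02 0 0 0" --pt "-0.02 0 0 0" --pt "0 0 0 0" --pt "0 0 0 0"

```text
time_s: 18.75
tcp_pos: [0.4772, 0.1003, 0.2649]
ee_rot: [[-0.16, -0.987, -0.0], [-0.987, 0.16, -0.0], [0.0, 0.0, -1.0]]
wrist_force: [-0.5, -0.1, -1.4]
gripper_width: 0.569
gripper_force: 30.0
```

Emit:
jog_arm --pt "-0.02 0 0 0" --pt "-0.02 0 0 0" --pt "0 0 0 0" --pt "0 0 0 0"

```text
time_s: 19.15
tcp_pos: [0.4773, 0.1008, 0.2649]
ee_rot: [[-0.16, -0.987, -0.0], [-0.987, 0.16, -0.0], [0.0, 0.0, -1.0]]
wrist_force: [0.3, -2.1, -0.0]
gripper_width: 0.572
gripper_force: 30.0
```

Emit:
jog_arm --pt "-0.02 0 0 0" --pt "0 0 0 0" --pt "0 0 0 0" --pt "0 0 0 0"

```text
time_s: 19.55
tcp_pos: [0.4773, 0.1009, 0.2649]
ee_rot: [[-0.161, -0.987, -0.001], [-0.987, 0.161, -0.001], [0.001, 0.0, -1.0]]
wrist_force: [0.9, -5.7, 0.6]
gripper_width: 0.578
gripper_force: 30.0
```

Emit:
jog_arm --pt "-0.02 0 0 0" --pt "0 0 0 0" --pt "0 0 0 0" --pt "0 0 0 0"

```text
time_s: 19.95
tcp_pos: [0.4773, 0.1011, 0.2649]
ee_rot: [[-0.161, -0.987, -0.001], [-0.987, 0.161, -0.001], [0.001, 0.001, -1.0]]
wrist_force: [0.8, -6.2, -0.1]
gripper_width: 0.57
gripper_force: 30.0
```

Emit:
jog_arm --pt "-0.02 0 0 0" --pt "0 0 0 0" --pt "0 0 0 0" --pt "0 0 0 0"

```text
time_s: 20.35
tcp_pos: [0.4774, 0.1013, 0.265]
ee_rot: [[-0.161, -0.987, -0.001], [-0.987, 0.161, -0.002], [0.002, 0.001, -1.0]]
wrist_force: [1.1, -7.5, 0.9]
gripper_width: 0.571
gripper_force: 30.0
```

Emit:
jog_arm --pt "0 0 0 0" --pt "0 0 0 0"

```text
time_s: 20.55
tcp_pos: [0.4774, 0.1012, 0.2649]
ee_rot: [[-0.161, -0.987, -0.001], [-0.987, 0.161, -0.002], [0.002, 0.001, -1.0]]
wrist_force: [1.3, -7.5, 0.7]
gripper_width: 0.571
gripper_force: 30.0
```

Emit:
jog_arm --pt "0 0 0 0" --pt "0 0 0 0"

```text
time_s: 20.75
tcp_pos: [0.4773, 0.1013, 0.2649]
ee_rot: [[-0.161, -0.987, -0.001], [-0.987, 0.161, -0.002], [0.002, 0.001, -1.0]]
wrist_force: [1.3, -7.8, 0.5]
gripper_width: 0.567
gripper_force: 30.0
```

Emit:
jog_arm --pt "-0.025 0 0 0" --pt "0 0 0 0" --pt "0 0 0 0" --pt "0 0 0 0" --pt "0 0 0 0" --pt "0 0 0 0" --pt "0 0 0 0" --pt "0 0 0 0" --pt "0 0 0 0" --pt "0 0 0 0"

```text
time_s: 21.75
tcp_pos: [0.4774, 0.1014, 0.2649]
ee_rot: [[-0.162, -0.987, -0.002], [-0.987, 0.162, -0.002], [0.002, 0.001, -1.0]]
wrist_force: [1.9, -8.9, 1.3]
gripper_width: 0.572
gripper_force: 30.0
```

```bash
python3 - <<'E'
from h import *
import cv2
s=report(place(RACK,(0,-.024,.1016)),RACK[2])
u=eyes.capture('scene');cv2.imwrite('pics/s6.png',np.hstack([cv2.resize(u[90:170,320:400],(400,400),interpolation=2),cv2.resize(u[155:285,200:330],(400,400),interpolation=2)]))
report()
E
```

```text
t 21.75 grasp [0.4771 0.1011 0.1014] carton [-0.1001  0.2928  0.1014] yaw_x -1.7333470248657952 tilt [-0.0016 -0.0022] F [ 1.9059 -8.8585  1.2851] w 0.5720303231620731 gf 30.000316147106787 j [ 31.1  17.9 -29.1   0.1 -43.  -40.5]
units [ 0.0372 -0.0078 -0.0075]
turn units -0.019383725886235048
t 21.8 grasp [0.4771 0.1011 0.1015] carton [-0.1001  0.2928  0.1015] yaw_x -1.7334189344917763 tilt [-0.0015 -0.0022] F [ 1.0401 -8.5362  1.5502] w 0.5733088311941155 gf 30.000368336022802 j [ 31.1  17.9 -29.1   0.1 -43.  -40.5]
```

View pics/s6.png

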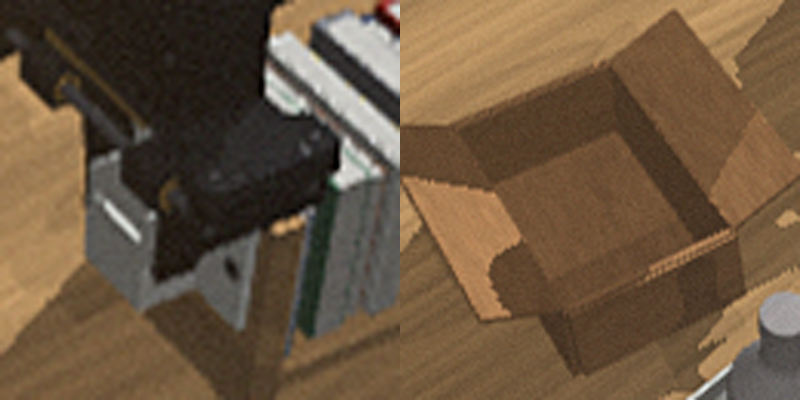

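```bash
python3 -c "
from h import *
for l in [(.062,-.006,.06),(.062,0,.06),(.052,-.006,.095),(.075,0,.13),(.062,0,.13)]: print(l,proj('scene',[place(RACK,l)]))"
```

```text
(0.062, -0.006, 0.06) [[367.11795645 156.68124572]]
(0.062, 0, 0.06) [[369.07213134 155.81269555]]
(0.052, -0.006, 0.095) [[366.20488142 143.80517754]]
(0.075, 0, 0.13) [[375.62210238 137.53404827]]
(0.062, 0, 0.13) [[372.30618728 134.35561732]]
```

The last picture shows the cradle flat on the panel: bottom corner at (368,155) and screw hole at (366,144), both matching the target projection to about 1 px. Both flaps are folded well outward. The push is steady at about 9 N, so I'm handing in.

```bash
python3 -c "
from station import r
print(r.finish_job())"
```

```text
the job is handed in; nothing more can be done
None
```

The job is handed in: both flaps are folded back past upright, and the cradle is gripped and pressed on the rack's end panel at about 9 N. It looks centred and top-level to within about 2 mm on the last picture, and the tray items were left alone; the hand-in returned no verdict.

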